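# Scrub the glass and the mug with the washing-up brush

### The job

Take the long washing-up brush out of the steel cutlery cup and scrub the inside of the clear drinking glass with two strokes, each one down until the bristles press lightly on the bottom and back up to the rim, and then scrub the spotted mug in the same way (glass first, then mug). Afterwards stand the brush back in the wide side of the cutlery cup, bristles down, and let go. Leave the glass, the mug and the cup standing about where they are, and do not disturb the oil bottle, pepper mill, candle jar and egg timer round them.

Things in the scene. Friction and masses are not known exactly. Their poses are not given: they have to be found in the camera images.
- brush: long round washing-up brush, 70 g. Origin at the bristle end, +z along its axis to the handle. Along z: white bristles 38 mm in diameter to 72 mm (the first 16 mm taper from 20 mm), wire, black handle 17-18 mm in diameter from 115 to 220 mm, loop to 232 mm; grip it at 180-195 mm. Starts bristles down in the cup's wide side, leaning 23 deg on its rim, top to the robot +-30 deg
- brush_tip (a point): bristle end of the brush. The bristles give: this end slides up to 12 mm up the axis against a spring of 500 N/m (3 N presses it in 6 mm); unpressed it coincides with the brush's origin
- brush_top (a point): point on the brush's axis in the middle of the top end of the handle, 220 mm from its origin
- cup: perforated steel cutlery cup, loose, 0.39 kg, 115 mm in diameter, 122 mm high, inner radius 53 mm; origin at the centre of its underside, z up. A wire divider 3 mm thick, 94 mm high, stands across it at its x = -18 mm (along y): the brush starts, and fits, only in the wide side (+x, 70 mm wide), leaning to +x
- cup_in (a point): centre of the cup's inner floor, 7 mm above its underside, z up; the rim is 115 mm above this point
- cup_wide (a point): middle of the wide side of the cup's inner floor, 18 mm from the cup's axis towards its +x, 7 mm above its underside, z up; the rim is 115 mm above it
- glass: clear drinking glass (tumbler) without handle, loose, 0.22 kg, 81 mm in diameter at the rim, 91 mm high, inner radius about 35 mm at the rim and 24 mm at the floor; origin at the centre of its underside, z up
- glass_in (a point): centre of the glass's inner floor, 11 mm above its underside, z up; the rim is 80 mm above this point
- mug: white mug with dark spots and one handle, loose, 0.275 kg, body 80 mm in diameter, 91 mm high, inner radius about 33 mm; origin on the underside, 17 mm from the body's axis towards the handle (the axis stands at its y = +17 mm, the handle reaches to y = -57 mm), z up
- mug_in (a point): centre of the mug's inner floor, on the body's axis, 7 mm above its underside, z up; the rim is 84 mm above this point
- oil_bottle: dark green oil bottle, 62 mm wide, 267 mm high, bystander and tall obstacle; origin at the centre of its underside
- pepper_mill: brown wooden pepper mill, 58 mm in diameter, 170 mm high, bystander and obstacle; origin at the centre of its underside
- candle_jar: glass jar filled with a green candle, 76 mm in diameter, 90 mm high, bystander (not the drinking glass); origin at the centre of its underside
- egg_timer: white kitchen timer, 62 mm in diameter, 58 mm high, bystander; origin at the centre of its underside

How it is judged:
By the outcome, as a careful person would: the job done as asked, in the order asked, and still so for the second after the job is handed in, with the robot touching nothing.
It also fails if it takes over 66 s, if anything falls off the work surface, if the arm or the gripper's body presses on something with over 40 N, if the wrist force passes 120 N, or if a joint passes its speed limit or range.

### The arm

A 6-joint arm with a two-finger parallel gripper is mounted at the origin on a cart in front of the work surface, level with it; the furniture and walls round the work are solid. World frame = base frame: x ahead of the robot, y to its left, z up, the work surface at z = 0. Lengths are in mm, angles in rad, forces in N, time in s.
With the tool pointing down it reaches from about 275 to 1000 mm from the base axis. Payload 8.4 kg.
Tool frame: the origin (TCP) lies between the finger pads; the fingertips stand 22 mm ahead of it and the grasp point (between the pads) lies 3 mm ahead of it (r.nose_length is the z of the fingertips in the tool frame, in mm); z points along the fingers, y is the line along which they close (so a half turn about z gives the same grasp; the last joint's range is limited). The gripper opens to 85 mm and grips with 20 to 120 N. Pads are 22 mm wide; open, the fingers measure 114 mm over their backs; the gripper's body (76 mm by 85 mm) begins 54 mm behind the grasp point. The pads swing forward as they close: fully open they stand 13 mm farther back than shut.
Start: joints at [-1.188, 0.353, 1.633, -0, 1.155, -0.002], TCP at [234.607, -579.299, 253.281] pointing down, gripper open.
Joint ranges: [-2.63, 2.63], [-0.92, 2.1], [0.06, 2.66], [-1.3, 4.44], [0, 2.69], [-3.02, 3.02]. Speed limits (rad/s): [2.22, 2.22, 2.79, 3.14, 3.14, 3.14].

### API

Orientations are given as [roll, pitch, yaw] about the fixed x, y, z axes, in that order (R = Rz(yaw) Ry(pitch) Rx(roll)).
In Python, from rig import r gives the robot as it stands.
- The arm moves only by the shell command python3 steer.py 'ROWS' [FORCE]. ROWS is rows parted by semicolons, their numbers by spaces, 1 to 5 of them, each of 7 numbers: a rotation vector rx, ry, rz in rad, then dx, dy, dz in mm, then the opening from 0.0 (shut) to 1.0 (fully open); each row shifts and turns the commanded pose from where the row before left it, along the tool's axes as they then stand; what a row does not reach is not made up. A row lasts 1/12 s, in which the tool goes at most 41.7 mm and 0.125 rad, less where a joint would pass 70% of its speed; a pose out of reach is approached as far as the arm can. The fingers move at their own pace and stop on an object; FORCE is the grip in N (left out, the last holds). Time passes only in rows, so rows that do not move let the fingers close. It prints the time, the measured TCP pose, the force, the opening and the grip force at its end.
- r.sense(): the state, without advancing time (a new reading comes with each control period).
- r.grab_frame(name): name is "side" or "top"; returns the picture (384x512x3 uint8, red, green, blue); there is no depth.
- r.camera_params(name): a dict with "fx", "fy", "cx", "cy" (pixels), "dist_coeffs" ([k1, k2, p1, p2, k3] as OpenCV has them; the pictures are not rectified), "rvec" (rotation vector, rad) and "tvec" (3), from world to camera coordinates, as OpenCV has them. Camera axes: x right, y down, z forward; pixel columns grow to the right and rows downward; lengths in mm; the calibration is good to about 2 mm. A picture is of the moment at which its call begins. camera_params takes no time and is no camera call.
- r.sign_off(): hands the job in; it is judged then, once.
The state is a dict: "clock": time; "qpos": joint angles; "qvel": joint speeds; "joint_efforts": joint torques, N m; "eef_pos": TCP position; "tcp_rot": TCP orientation; "contact_force": force on the tool from outside, world axes, zero at the start; "wrist_torque": the same for the moment, N m; "opening": opening from 0.0 (shut) to 1.0 (fully open); "grasp_force": force on a finger pad.
Only numpy, scipy, OpenCV 4.12 (cv2) and the standard library are available. Lean on these libraries where they do the work, as an engineer would, in place of code of your own. Each camera call takes 0.05 s, during which the arm holds its last target. There are 200 camera calls.

## Working session

There is one attempt and no reset: what is moved stays moved. The work goes in short steps, Python scripts to look and compute and a shell command to move; the robot and the scene stay as the last step left them, time stands still between calls to the robot, and variables do not carry over. Pictures are saved under pics/ and viewed, at most 10 in all, crops included, and the job is handed in when it is done.

```bash
ls; mkdir -p pics
python3 - <<'E'
from rig import r
import cv2,numpy as np
for n in("side","top"):
    im=r.grab_frame(n); cv2.imwrite(f"pics/{n}0.png",im[:,:,::-1])
    p=r.camera_params(n); print(n,p)
    R=cv2.Rodrigues(np.array(p["rvec"],float))[0]; print(-R.T@np.array(p["tvec"],float).ravel())
print(r.sense()); print(r.nose_length)
E
```

```text
pics
rig.py
steer.py
side {'fx': 450.078045159093, 'fy': 450.078045159093, 'cx': 254.30138996484283, 'cy': 186.69194559842958, 'dist_coeffs': array([-0.11238768,  0.        ,  0.        ,  0.        ,  0.        ]), 'rvec': array([ 1.67578369, -1.33113001,  0.83291797]), 'tvec': array([-127.87951435,  337.72112926,  935.82730866])}
[-643.37413314 -272.83291417  719.59252964]
top {'fx': 435.8681909909008, 'fy': 435.8681909909008, 'cx': 252.54140766956868, 'cy': 182.1252082366617, 'dist_coeffs': array([0.01108166, 0.        , 0.        , 0.        , 0.        ]), 'rvec': array([ 2.16308053, -2.14090608,  0.12011598]), 'tvec': array([  -1.40492041,  487.06951967, 1174.56134808])}
[ 338.73086727  -11.59126695 1225.54481488]
{'clock': 0.1, 'qpos': array([-1.18838878e+00,  3.53621373e-01,  1.63404782e+00, -1.11333984e-05,
        1.15519604e+00, -2.39815312e-03]), 'qvel': array([ 1.18862506e-03, -5.78168970e-04, -1.86527774e-03,  3.82074151e-04,
       -9.93442592e-06, -2.60918291e-04]), 'joint_efforts': array([-6.95739818e-04, -6.06359339e+01, -3.42819500e+01,  4.47059904e-05,
        3.85757448e-03,  2.29310569e-05]), 'eef_pos': array([ 234.46304819, -578.9301725 ,  252.61530931]), 'tcp_rot': array([-3.14032005e+00,  7.12806368e-06,  3.84810202e-01]), 'contact_force': array([-0.09838212,  0.84336924,  0.91680627]), 'wrist_torque': array([ 0.04546575,  0.02863387, -0.00832819]), 'grasp_force': 0.0, 'opening': 0.9965441088396116}
22.0
```
View pics/side0.png

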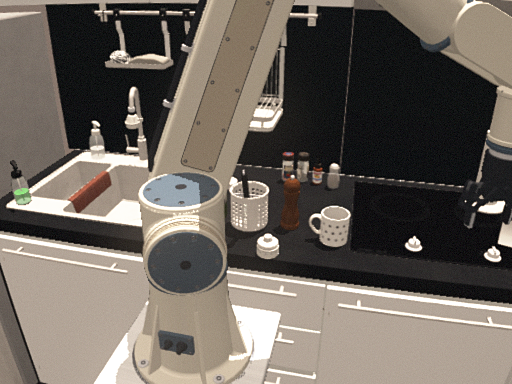

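View pics/top0.png

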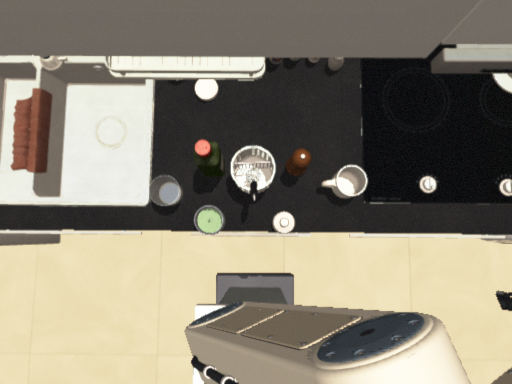

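The side view shows the cup at (250,205) with the handle top near (244,175) and the mug at (333,225); the arm hides the glass. The top view shows the oil bottle (207,155), glass (166,191), cup (253,170), mill (299,161), mug (349,182), candle (209,220), timer (284,222) and the brush top near (253,195).

Create h.py:
```python
import cv2,numpy as np
from rig import r
def cam(n):
    p=r.camera_params(n);K=np.array([[p["fx"],0,p["cx"]],[0,p["fy"],p["cy"]],[0,0,1.]])
    R=cv2.Rodrigues(np.array(p["rvec"],float))[0];t=np.array(p["tvec"],float).ravel()
    return K,np.array(p["dist_coeffs"],float),R,t
def ray(n,uv):
    K,d,R,t=cam(n);q=cv2.undistortPoints(np.array([[uv]],float),K,d).ravel()
    return -R.T@t,R.T@np.array([q[0],q[1],1.])
def onz(n,uv,z):
    c,v=ray(n,uv);return c+v*(z-c[2])/v[2]
def tri(a,b):
    c1,v1=ray("side",a);c2,v2=ray("top",b)
    s=np.linalg.lstsq(np.c_[v1,-v2],c2-c1,rcond=None)[0]
    p,q=c1+s[0]*v1,c2+s[1]*v2
    return (p+q)/2,np.linalg.norm(p-q)
def proj(n,P):
    K,d,R,t=cam(n);return cv2.projectPoints(np.array(P,float).reshape(-1,1,3),R,t,K,d)[0].reshape(-1,2)
```

Run:
```python
import cv2
t=cv2.imread("pics/top0.png");s=cv2.imread("pics/side0.png")
cv2.imwrite("pics/tz.png",cv2.resize(t[130:240,145:375],None,fx=3.4,fy=3.4,interpolation=cv2.INTER_CUBIC))
cv2.imwrite("pics/sz.png",cv2.resize(s[160:270,220:360],None,fx=5,fy=5,interpolation=cv2.INTER_CUBIC))
```

```text
(no output)
```

View pics/tz.png

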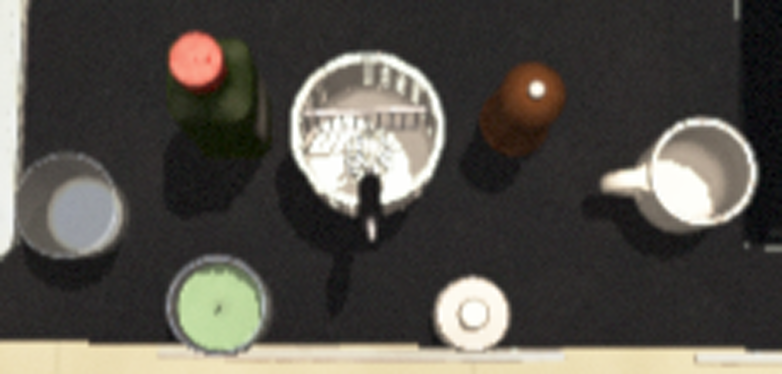

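View pics/sz.png

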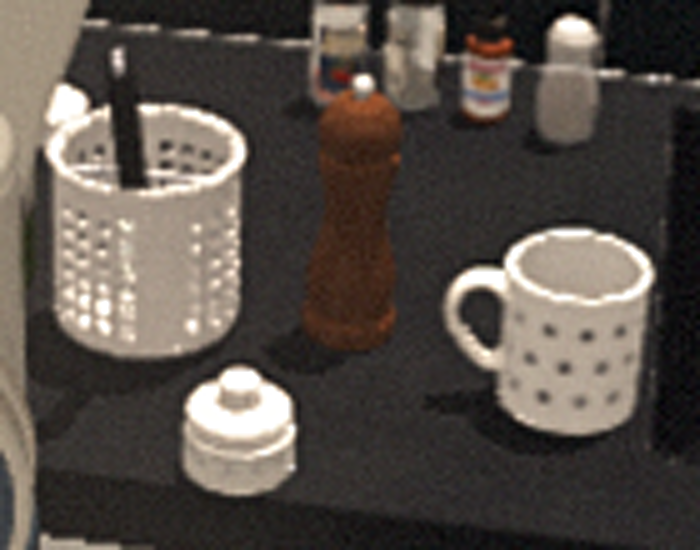

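The zooms show the cup rim centred near (253,168) in the top view, with the divider beyond the centre, so the wide side faces the robot. They also put the glass rim near (165.6,190.3), the mug rim near (352,180) with its handle to the left, and the handle end near (254,190).

```bash
cat > m.py <<'E'
from h import *
T=cv2.imread("pics/top0.png");S=cv2.imread("pics/side0.png")
z=lambda u,v:(145+(u+.5)/3.4-.5,130+(v+.5)/3.4-.5)
zs=lambda u,v:(220+(u+.5)/5-.5,160+(v+.5)/5-.5)
for n,c,h in (("cup",z(367,130),122),("glass",z(70,205),91),("glassfloor",z(85,215),11),("mug",z(703,171),91),("mughandle",z(604,182),70),("candle",z(218,307),90),("timer",z(473,313),58),("mill",z(537,90),170),("oil",z(197,60),267),("divL",z(303,108),101),("divR",z(428,122),101)):
    print(n,onz("top",c,h).round(1))
print("mug side",onz("side",zs(578,268),91).round(1),"cup side",onz("side",zs(147,150),122).round(1),"mill side",onz("side",zs(364,80),170).round(1))
top,e=tri(zs(119,55),z(372,235));print("loop end",top.round(1),e)
# dark handle in side: axis line
g=cv2.cvtColor(S,cv2.COLOR_BGR2GRAY)
for v in range(168,198,2):
    print(v,''.join(f"{x:4d}" for x in g[v,236:256]))
print()
g=cv2.cvtColor(T,cv2.COLOR_BGR2GRAY)
for v in range(176,204,1): print(v,''.join(f"{x:4d}" for x in g[v,242:268]))
E
python3 m.py
```

```text
cup [512.4   2.7 122. ]
glass [456.7 231.5  91. ]
glassfloor [456.8 236.   11. ]
mug [ 487.7 -255.8   91. ]
mughandle [ 481.1 -182.8   70. ]
candle [379.5 115.6  90. ]
timer [378.  -81.2  58. ]
mill [ 535.2 -120.3  170. ]
oil [535.2 113.4 267. ]
divL [532.4  52.4 101. ]
divR [522.4 -43.8 101. ]
mug side [ 481.3 -255.2   91. ] cup side [508.2   1.5 122. ] mill side [ 532.7 -121.7  170. ]
loop end [424.7  -2.8 220.6] 0.08226689859220622
168   54  55  55  46  48  52  46  46  48  42  44  47  49  48  50  51  47  50  52  45
170   50  54  54  51  50  52 128 225 140  51  49  50  47  48  53  54  51  47  56  51
172   51  50  53  50  50  40 126 233 169  53  46  47  52  52  50  47  46  53  48  47
174   50  54  55  52  50  40  62 115 104  41  45  47  55  51  53  53  49  54  46  46
176   46  55  54  54  50  42  28  33  31  29  36  46  48  48  52  50  56  50  50  52
178  142  47  40  54  54  37  23  32  33  34  33  37  56  47  51  55  53  50  50  48
180  255 179  43  38  52  66  21  32  35  29  31  45  83 100  82  82  64  80  77  67
182  241 163 183 246 235 240  69  24  31  33  24  81 194 250 240 2
[... 2966 characters left out ...]
29  23  22  23  23  30  29  43  40  44  42  39
198   17  28  25  28  24  28  22  20  27  23  37 118 214  96  28  29  24  24  25  27  42  37  38  41  42  42
199   24  19  25  27  24  25  26  24  24  19  33  99 190  87  28  22  25  25  31  38  43  40  40  40  41  38
200   21  22  26  19  27  25  26  21  25  25  24  63 116  55  26  23  33  30  36  40  44  41  40  42  44  39
201   24  24  20  25  24  24  19  24  23  23  26  31  43  29  27  34  37  37  41  40  43  42  38  42  39  42
202   25  25  26  21  26  19  22  21  26  27  25  23  20  26  29  38  38  41  40  37  43  41  41  41  41  38
203   23  27  28  23  18  24  23  25  27  26  28  29  31  26  37  44  40  42  39  43  42  41  43  44  42  40
```

```bash
cat > b.py <<'E'
from h import *
def plane(n,a,b):
    c,v=ray(n,a);_,w=ray(n,b);N=np.cross(v,w);return c,N/np.linalg.norm(N)
c1,n1=plane("side",(243.3,171),(246.4,195));c2,n2=plane("top",(252.9,184),(253.8,199))
d=np.cross(n1,n2);d/=np.linalg.norm(d);d*=np.sign(d[2]);print("dir",d,"tilt",np.degrees(np.arccos(d[2])),"az",np.degrees(np.arctan2(d[1],d[0])))
p,e=tri((243.1,169.3),(253.9,200.3));print("loop end 232:",p.round(1),e)
p2,e=tri((243.8,174.5),(253.6,193.3));print("handle end 220:",p2.round(1),e)
o=p-232*d;print("origin",o.round(1),"grasp187",(p-45*d).round(1), (p2-33*d).round(1))
for s in (120,150,190,220,232):print(s,proj("top",o+s*d).round(1),proj("side",o+s*d).round(1))
E
python3 b.py
```

```text
dir [-0.45578543 -0.03516732  0.88939468] tilt 27.20271859013905 az -175.58793546188417
loop end 232: [420.7  -2.7 226.2] 0.5503461171253686
handle end 220: [439.   -0.8 202.4] 1.0799521230044329
origin [526.5   5.4  19.8] grasp187 [441.2  -1.1 186.2] [4.541e+02 3.000e-01 1.731e+02]
120 [[253.  183.4]] [[246.2 193.7]]
150 [[253.2 187.6]] [[245.4 187.5]]
190 [[253.6 193.6]] [[244.2 178.9]]
220 [[253.9 198.3]] [[243.4 172.1]]
232 [[254.  200.3]] [[243.  169.3]]
```

```bash
cat > go.py <<'E'
from h import *
from scipy.spatial.transform import Rotation as Ro
def frame(zdir,yhint):  # tool frame with z along zdir, y near yhint
    z=np.array(zdir,float);z/=np.linalg.norm(z);y=np.array(yhint,float);y-=z*(y@z);y/=np.linalg.norm(y)
    return Ro.from_matrix(np.c_[np.cross(y,z),y,z])
def plan(R,P):  # P: grasp point (3 mm ahead of TCP); shift first in present axes, then turn
    s=r.sense();C=Ro.from_euler("xyz",s["tcp_rot"]);T=np.array(P)-3*R.as_matrix()[:,2]
    print("t",round(s["clock"],2),"pos",s["eef_pos"].round(1),"F",s["contact_force"].round(1),"grip",round(s["grasp_force"],1),"op",round(s["opening"],3))
    print("shift now axes",C.inv().apply(T-s["eef_pos"]).round(2),"turn",(C.inv()*R).as_rotvec().round(4),"shift after turn",R.inv().apply(T-s["eef_pos"]).round(2))
E
cat > p1.py <<'E'
from go import *
d=np.array([-.3907*.997,-.3907*.077,.9205]);R=frame(-d,[1,0,0])
G=np.array([439,-1,185.])
plan(R,G+80*d);print((G+80*d).round(1),R.as_euler("xyz"))
E
python3 p1.py
```

```text
t 0.1 pos [ 234.5 -578.9  252.6] F [-0.1  0.8  0.9] grip 0.0 op 0.997
shift now axes [ 375.62 -468.72   -8.19] turn [-0.3336  0.2645 -1.1629] shift after turn [575.41 154.7   76.3 ]
[407.8  -3.4 258.6] [ 2.74146467 -0.0326705   1.57079633]
```

```bash
M='0 0 0 25 -31.2 -0.5 1'
python3 steer.py '0 0 0 25 -31.2 -0.5 1;0 0 0 25 -31.2 -0.5 1;0 0 0 25 -31.2 -0.5 1;0 0 0 25 -31.2 -0.5 1;0 0 0 25 -31.2 -0.5 1'
python3 steer.py '0 0 0 25 -31.2 -0.5 1;0 0 0 25 -31.2 -0.5 1;0 0 0 25 -31.2 -0.5 1;0 0 0 25 -31.2 -0.5 1;0 0 0 25 -31.2 -0.5 1'
python3 steer.py '0 0 0 25 -31.2 -0.5 1;0 0 0 25 -31.2 -0.5 1;0 0 0 25 -31.2 -0.5 1;0 0 0 25 -31.2 -0.5 1;0 0 0 25 -31.2 -0.5 1'
python3 steer.py '-.0334 .0265 -.1163 0 0 0 1;-.0334 .0265 -.1163 0 0 0 1;-.0334 .0265 -.1163 0 0 0 1;-.0334 .0265 -.1163 0 0 0 1;-.0334 .0265 -.1163 0 0 0 1'
python3 steer.py '-.0334 .0265 -.1163 0 0 0 1;-.0334 .0265 -.1163 0 0 0 1;-.0334 .0265 -.1163 0 0 0 1;-.0334 .0265 -.1163 0 0 0 1;-.0334 .0265 -.1163 0 0 0 1'
python3 p1.py
```

```text
clock: 0.52
eef_pos: [291.8, -385.8, 255.4]
tcp_rot: [-3.141, 0.0, 0.384]
contact_force: [0.6, 0.1, -0.7]
opening: 1.002
grasp_force: 0.0
clock: 0.93
eef_pos: [349.0, -194.4, 258.2]
tcp_rot: [3.142, -0.0, 0.384]
contact_force: [1.0, 0.5, 0.4]
opening: 1.003
grasp_force: 0.0
clock: 1.35
eef_pos: [406.4, -2.7, 260.9]
tcp_rot: [3.141, -0.0, 0.385]
contact_force: [0.6, 0.2, -0.2]
opening: 0.998
grasp_force: 0.0
clock: 1.77
eef_pos: [406.3, -4.4, 260.6]
tcp_rot: [2.944, -0.077, 0.983]
contact_force: [-0.5, -0.1, 0.5]
opening: 1.002
grasp_force: 0.0
clock: 2.18
eef_pos: [406.1, -4.6, 260.6]
tcp_rot: [2.74, -0.031, 1.573]
contact_force: [-0.0, 0.3, 0.3]
opening: 0.999
grasp_force: 0.0
t 2.18 pos [406.1  -4.6 260.6] F [-0.   0.3  0.3] grip 0.0 op 0.999
shift now axes [ 1.08  0.8  -0.45] turn [0.0015 0.0009 0.0031] shift after turn [ 1.09  0.8  -0.45]
[407.8  -3.4 258.6] [ 2.74146467 -0.0326705   1.57079633]
```

```bash
cat > snap.py <<'E'
import sys;from h import *
# snap name sx0 sy0 tx0 ty0 (crops 130x140 x3)
n=sys.argv[1];a=[int(x) for x in sys.argv[2:]]
o=[]
for c,(x,y) in(("side",a[:2]),("top",a[2:])):
    im=np.ascontiguousarray(r.grab_frame(c)[:,:,::-1]);cv2.imwrite(f"pics/{n}_{c}.png",im)
    o.append(cv2.resize(im[y:y+150,x:x+100],None,fx=4,fy=4,interpolation=cv2.INTER_CUBIC))
cv2.imwrite(f"pics/{n}.png",np.hstack(o))
E
python3 snap.py a 190 90 205 120
```

```text
(no output)
```

View pics/a.png

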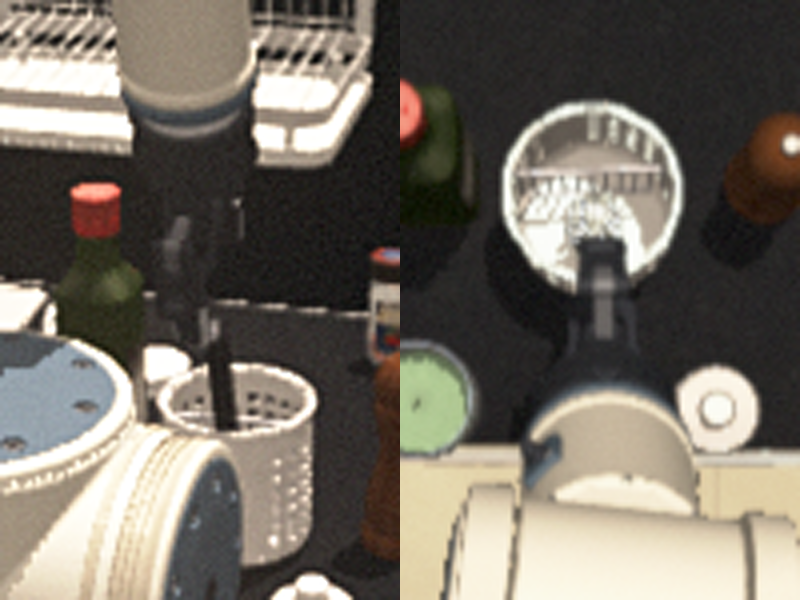

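Side view: the handle top at about (243,172) points between the open fingers. Top view: the hand lies on the handle's line near (255,190). I'll advance along the axis and grip.

```bash
python3 steer.py '0 0 0 1 1 20 1;0 0 0 0 0 20 1;0 0 0 0 0 20 1;0 0 0 0 0 20 1;0 0 0 0 0 0 1' 45
python3 steer.py '0 0 0 0 0 0 0.4;0 0 0 0 0 0 0;0 0 0 0 0 0 0;0 0 0 0 0 0 0;0 0 0 0 0 0 0' 45
python3 steer.py '0 0 0 0 0 0 0;0 0 0 0 0 0 0;0 0 0 0 0 0 0;0 0 0 0 0 0 0;0 0 0 0 0 0 0'
python3 snap.py b 190 90 205 120
```

```text
clock: 2.7
eef_pos: [438.0, -1.2, 184.7]
tcp_rot: [2.747, -0.034, 1.562]
contact_force: [-0.3, -0.8, -0.1]
opening: 0.999
grasp_force: 0.0
clock: 3.12
eef_pos: [438.8, -1.5, 188.5]
tcp_rot: [2.74, -0.033, 1.567]
contact_force: [-0.0, -0.2, 0.7]
opening: 0.294
grasp_force: 0.0
clock: 3.53
eef_pos: [439.2, -1.5, 188.0]
tcp_rot: [2.74, -0.032, 1.567]
contact_force: [2.5, 1.0, 2.7]
opening: 0.196
grasp_force: 44.4
```

View pics/b.png

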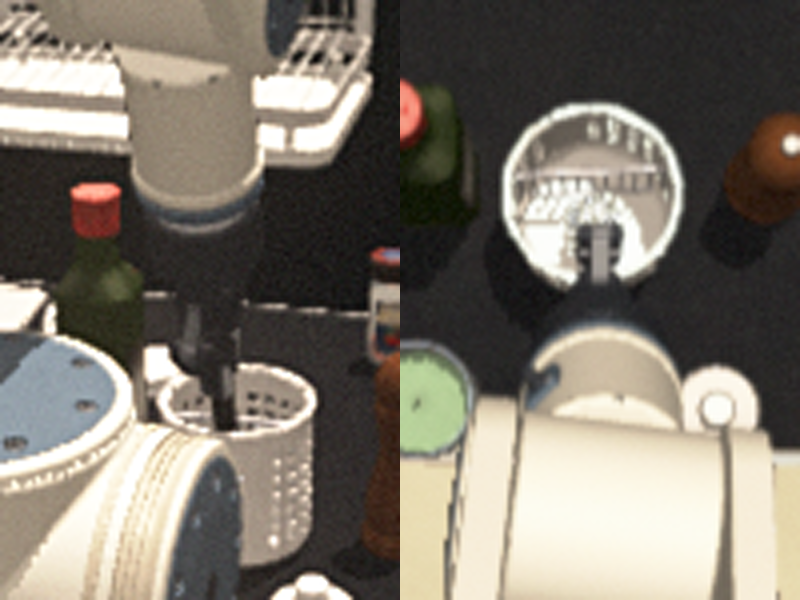

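Both views show the fingers closed on the handle near (244,180) and (254,183), and the cup hasn't moved. The bristles would catch on the rim in a straight pull, so I'll lift a little, stand the brush upright about a point 70 mm up its axis, then lift.

```bash
python3 steer.py '0 0 0 0 0 -5 0;0 0 0 0 0 -4 0;.05 0 0 0 6 0.2 0;.05 0 0 0 6 0.2 0;.05 0 0 0 6 0.2 0'
python3 steer.py '.05 0 0 0 6 0.2 0;.05 0 0 0 6 0.2 0;.05 0 0 0 6 0.2 0;.05 0 0 0 6 0.2 0;.05 0 0 0 6 0.2 0'
cat > p2.py <<'E'
from go import *
import sys
R=frame([0,0,-1],[1,0,0]);plan(R,[float(x) for x in sys.argv[1:4]])
E
python3 p2.py 490 3 260
```

```text
clock: 4.05
eef_pos: [451.1, -2.0, 201.6]
tcp_rot: [2.896, -0.032, 1.567]
contact_force: [1.8, 0.1, -0.8]
opening: 0.19
grasp_force: 43.9
clock: 4.47
eef_pos: [481.0, -2.2, 205.0]
tcp_rot: [-3.137, -0.032, 1.567]
contact_force: [0.4, -0.2, -0.6]
opening: 0.193
grasp_force: 43.8
t 4.47 pos [481.   -2.2 205. ] F [ 0.4 -0.2 -0.6] grip 43.8 op 0.193
shift now axes [  7.15   8.7  -57.87] turn [-0.0047 -0.0323 -0.0036] shift after turn [  5.25   8.99 -58.03]
```

```bash
python3 steer.py '-.0047 -.0323 -.0036 3 8 -4 0;0 0 0 0 0 -12 0;0 0 0 0 0 -20 0;0 0 0 0 0 -30 0;0 0 0 0 0 -30 0'
python3 steer.py '0 0 0 0 0 -30 0;0 0 0 0 0 -30 0;0 0 0 0 0 -5 0;0 0 0 0 0 0 0;0 0 0 0 0 0 0'
python3 snap.py c 190 80 205 120; python3 p2.py 490 0 360
```

```text
clock: 4.88
eef_pos: [487.6, 0.6, 301.1]
tcp_rot: [-3.141, 0.0, 1.571]
contact_force: [1.0, 0.1, -1.5]
opening: 0.193
grasp_force: 44.1
clock: 5.3
eef_pos: [488.2, 0.6, 365.2]
tcp_rot: [3.139, 0.0, 1.571]
contact_force: [-0.9, -0.1, -0.3]
opening: 0.196
grasp_force: 44.1
t 5.4 pos [488.    0.6 364.3] F [ 0.2 -0.2 -0.8] grip 44.1 op 0.195
shift now axes [-0.59  1.95  1.26] turn [ 0.0012 -0.0001 -0.0001] shift after turn [-0.59  1.95  1.25]
```

View pics/c.png

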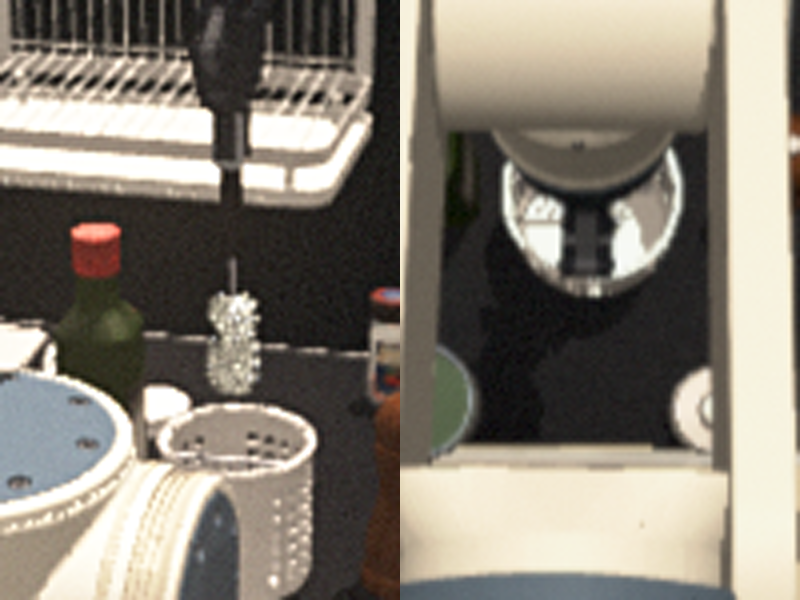

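Side view: the brush hangs clear of the cup, upright. The bristle end is near (248,178.7), the bristle top near row 153 and the handle bottom near row 138.

Run:
```python
from h import *
for g in (180,184,188,192):
    o=np.array([488.,.6,361.3-g]);print(g,[proj("side",o+[0,0,s]).round(1).tolist()[0] for s in (0,72,115,169)])
im=cv2.imread("pics/c_side.png");g=cv2.cvtColor(im,cv2.COLOR_BGR2GRAY)
for v in range(122,184,2):print(v,''.join(f"{x:4d}" for x in g[v,236:260]))
```

```text
180 [[247.7, 174.2], [247.7, 150.6], [247.7, 136.0], [247.7, 117.1]]
184 [[247.7, 175.4], [247.7, 152.0], [247.7, 137.4], [247.7, 118.5]]
188 [[247.7, 176.7], [247.7, 153.3], [247.7, 138.8], [247.7, 120.0]]
192 [[247.7, 178.0], [247.7, 154.6], [247.7, 140.2], [247.7, 121.4]]
122  255 255 255 255 255 255 255 255 255 100  58  78  74  75 196 255 255 255 255 255 255 255 255 255
124  255 255 255 255 255 255 255 255 255  99  24  33  32  45 193 255 255 255 255 255 255 255 255 255
126  163 157 147 153 154 158 177 190 182  48  32  35  38  33 124 244 237 239 245 244 250 252 254 255
128  158 165 182 158 159 157 161 159 152  46  37  42  38  31  75 156 154 151 158 158 151 153 153 158
130   49  50  62  61  71  68  71  80  92  46  38  41  40  37  58 123 122 139 152 165 164 165 165 162
132   41  41  41  35  39  39  35  34  39  41  39  37  36  40  40  38  35  33  38  31  36  39  32  42
134   41  36  42  38  40  36  44  41  40  40  44  40  38  34  39  35  39  37  38  35  38  37  40  37
136   47  43  39  37  38  41  43  38  38  35  43  37  41  37  42  37  39  36  39  36  32  32  36  32
138   45  41  41
[... 1606 characters left out ...]
61  53  50  53  55  76 151 188 157 167 153 130 140 149 162 150 217 215 231  79  41  48  48  47
172   66  54  55  47  51  65 128 149 151 168 162 134 179 202 174 194 169  86  86  45  47  48  50  51
174   57  57  57  55  54  63 110 138 146 185 177 183 150 163 193 171 231 174 122  58  49  47  52  45
176   46  52  55  58  54  54  69 104 103 134 168 178 155 157 157 178 108  58  44  47  50  50  51  47
178  138  50  47  49  52  57  48  52  64  80 101  93 109 135 114  96  71  53  53  44  60  49  50  53
180  255 172  48  41  40  60  68  72  62  63  83 100 103  98  68  75  77  73  59  68  49  42  38  39
182  240 160 177 250 251 244 237 185 167 158 190 217 220 213 185 187 193 185 176 210 226 255 255 253
```

```bash
python3 - <<'E'
from h import *
T=cv2.imread("pics/top0.png")
for n,(x,y),D,h in (("cup",(253,168),115,122),("glass",(165.6,190),81,91),("mug",(352,180),80,91),("candle",(209,220),76,90)):
    x0,y0=int(x)-32,int(y)-32;c=cv2.resize(cv2.cvtColor(T,cv2.COLOR_BGR2GRAY)[y0:y0+64,x0:x0+64],None,fx=6,fy=6,interpolation=cv2.INTER_CUBIC)
    R=6*D/2*436/(1225-h)
    q=cv2.HoughCircles(c,cv2.HOUGH_GRADIENT_ALT,1,5,param1=120,param2=.2,minRadius=int(R*.93),maxRadius=int(R*1.05))
    for u,v,rr in ([] if q is None else q[0][:4]):
        uv=(x0+(u+.5)/6-.5,y0+(v+.5)/6-.5);print(n,np.round(uv,1),rr/R,onz("top",uv,h).round(1))
s=[r.sense()["contact_force"] for _ in range(3)];print(np.round(s,2))
E
python3 snap.py d 300 150 115 140
python3 p2.py 457 232 290
```

```text
cup [252.1 168.2] 1.0026648 [511.5   4.  122. ]
glass [164.4 190.2] 0.989896 [455.8 233.7  91. ]
mug [350.2 178.8] 0.98824924 [ 490.9 -252.8   91. ]
candle [208.9 219.4] 0.97618526 [380.8 115.2  90. ]
[[ 0.23 -0.24 -0.78]
 [ 0.23 -0.24 -0.78]
 [ 0.23 -0.24 -0.78]]
t 5.5 pos [488.4   0.6 364.4] F [-0.   0.2 -0.6] grip 44.1 op 0.195
shift now axes [231.39 -31.49  71.4 ] turn [ 0.0015 -0.0001 -0.0001] shift after turn [231.4  -31.36  71.43]
```

View pics/d.png

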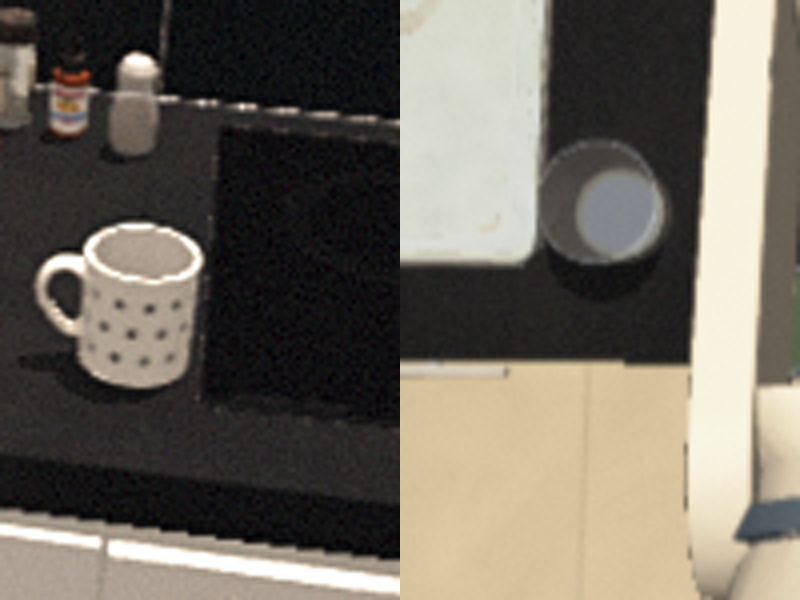

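The mug rim is near (335.6,213) in the side view and the glass rim near (164.8,190.3) in the top view, so I take the glass at (456.5,234) and the mug at (487,-255). I'll move over the glass.

```bash
python3 steer.py '0 0 0 0 -32 0 0;0 0 0 20 0 0 0;0 0 0 35 0 0 0;0 0 0 40 0 0 0;0 0 0 40 0 0 0'
python3 steer.py '0 0 0 40 0 0 0;0 0 0 35 0 0 0;0 0 0 23.4 0 0 0;0 0 0 0 0 0 0;0 0 0 0 0 0 0'
python3 snap.py e 170 60 115 140;python3 p2.py 456.5 234 290
python3 - <<'E'
from h import *
p=r.sense()["eef_pos"];o=p-[0,0,191]
print(proj("side",o).round(1),proj("top",o).round(1),"glass rim side",proj("side",[[456.5,234,91],[416,234,91],[497,234,91]]).round(1).tolist())
E
```

```text
clock: 5.92
eef_pos: [456.6, 136.6, 365.1]
tcp_rot: [3.138, 0.0, 1.569]
contact_force: [1.8, -0.5, 0.3]
opening: 0.193
grasp_force: 44.4
clock: 6.33
eef_pos: [456.6, 234.9, 364.6]
tcp_rot: [3.139, 0.001, 1.573]
contact_force: [-0.1, -0.4, -0.9]
opening: 0.196
grasp_force: 44.4
t 6.43 pos [456.9 233.4 365.1] F [ 0.5 -0.6 -0.4] grip 44.4 op 0.193
shift now axes [ 0.71 -0.63 72.09] turn [0.0032 0.0011 0.0001] shift after turn [ 0.64 -0.39 72.1 ]
[[167.4 172.9]] [[157.3 186.2]] glass rim side [[169.4, 198.2], [164.0, 204.5], [174.4, 192.2]]
```

View pics/e.png

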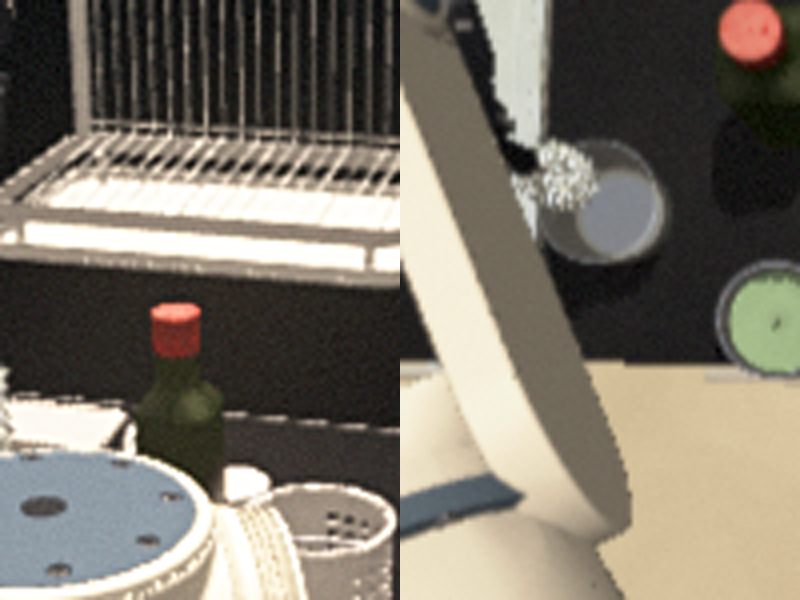

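Run:
```python
import cv2,numpy as np
s=cv2.imread("pics/e_side.png");t=cv2.imread("pics/e_top.png")
a=cv2.resize(s[100:250,130:230],None,fx=4,fy=4,interpolation=cv2.INTER_CUBIC);b=cv2.resize(t[165:215,135:185],None,fx=8,fy=8,interpolation=cv2.INTER_CUBIC)
cv2.imwrite("pics/e2.png",np.hstack([a,np.vstack([b,np.zeros((200,400,3),np.uint8)])]))
```

```text
(no output)
```

View pics/e2.png

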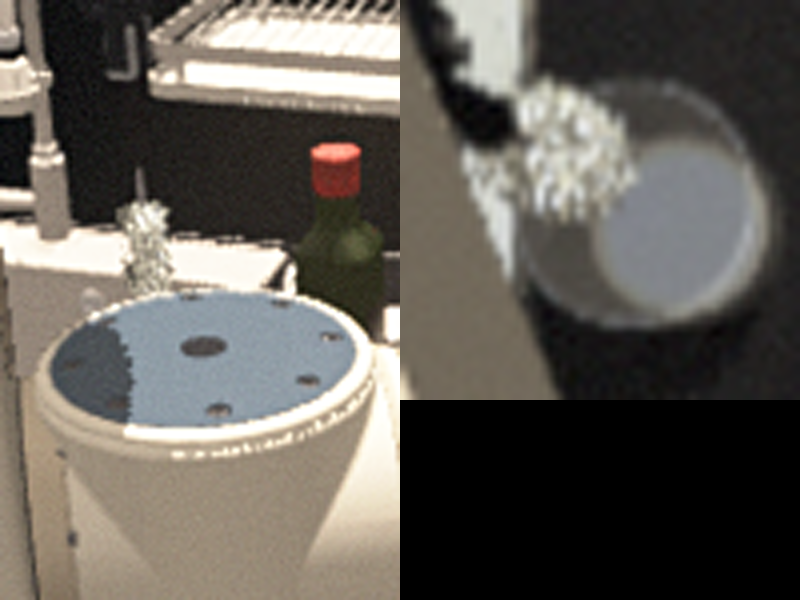

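Top crop: the bristle disc is centred near (156.8,184.8) against a predicted (157.1,186.1), about 3 mm too far in x. The glass floor is near (170.4,193.5). I'll correct x and descend, feeling for the bottom by force.

```bash
python3 steer.py '.003 0 0 0.8 -2.5 0 0;0 0 0 0 0 25 0;0 0 0 0 0 30 0;0 0 0 0 0 30 0;0 0 0 0 0 25 0'
python3 steer.py '0 0 0 0 0 20 0;0 0 0 0 0 15 0;0 0 0 0 0 8 0;0 0 0 0 0 0 0;0 0 0 0 0 0 0'
python3 steer.py '0 0 0 0 0 0 0'; python3 steer.py '0 0 0 0 0 0 0';python3 steer.py '0 0 0 0 0 0 0'
```

```text
clock: 6.85
eef_pos: [454.4, 233.4, 254.3]
tcp_rot: [3.141, 0.0, 1.569]
contact_force: [0.1, -0.6, -1.1]
opening: 0.191
grasp_force: 44.4
clock: 7.27
eef_pos: [455.2, 234.4, 213.2]
tcp_rot: [3.14, -0.0, 1.57]
contact_force: [0.1, 0.5, -1.0]
opening: 0.196
grasp_force: 44.4
clock: 7.35
eef_pos: [455.7, 234.8, 214.0]
tcp_rot: [3.139, -0.001, 1.57]
contact_force: [0.2, -0.2, -1.9]
opening: 0.191
grasp_force: 44.4
clock: 7.43
eef_pos: [455.7, 235.0, 214.1]
tcp_rot: [3.138, -0.001, 1.57]
contact_force: [0.5, -1.1, -1.0]
opening: 0.196
grasp_force: 44.4
clock: 7.52
eef_pos: [455.5, 235.1, 213.9]
tcp_rot: [3.138, -0.001, 1.571]
contact_force: [0.6, -0.1, -0.1]
opening: 0.194
grasp_force: 44.4
```

```bash
cat > f.sh <<'E'
grep -E "eef_pos|contact" | paste - - | sed 's/eef_pos//;s/contact_force/F/'
E
for k in 1 ; do
python3 steer.py '0 0 0 0 0 4 0'; python3 steer.py '0 0 0 0 0 0 0'; python3 steer.py '0 0 0 0 0 0 0'; python3 steer.py '0 0 0 0 0 0 0'
python3 steer.py '0 0 0 0 0 4 0'; python3 steer.py '0 0 0 0 0 0 0'; python3 steer.py '0 0 0 0 0 0 0'; python3 steer.py '0 0 0 0 0 0 0'
python3 steer.py '0 0 0 0 0 3 0'; python3 steer.py '0 0 0 0 0 0 0'; python3 steer.py '0 0 0 0 0 0 0'; python3 steer.py '0 0 0 0 0 0 0'
done | bash f.sh
```

```text
: [455.7, 235.2, 210.1]	F: [-0.9, 1.0, -1.0]
: [454.8, 234.8, 208.7]	F: [-0.4, 0.6, -0.4]
: [454.8, 234.8, 208.7]	F: [0.2, -0.1, -1.1]
: [454.9, 234.9, 208.8]	F: [0.1, 0.2, -0.4]
: [455.4, 235.1, 205.4]	F: [0.6, -0.4, 1.2]
: [455.0, 234.9, 204.4]	F: [0.5, -0.9, 0.9]
: [455.1, 234.9, 204.8]	F: [0.4, 0.3, 0.0]
: [455.1, 234.9, 204.9]	F: [0.7, -0.1, 0.8]
: [455.3, 235.1, 202.4]	F: [-0.5, 0.4, 2.3]
: [455.0, 234.8, 201.6]	F: [1.2, 0.0, 1.8]
: [455.1, 234.9, 201.9]	F: [-0.2, 0.3, 1.8]
: [455.1, 234.9, 202.0]	F: [-0.2, 0.8, 1.8]
```

Contact comes at TCP z≈207.4, and the press is now about 5.4 mm (2.7 N). I'll finish both strokes in the glass.

```bash
( python3 steer.py '0 0 0 0 0 -15 0;0 0 0 0 0 -25 0;0 0 0 0 0 -25 0;0 0 0 0 0 -16 0;0 0 0 0 0 -6 0'
python3 steer.py '0 0 0 0 0 0 0;0 0 0 0 0 0 0;0 0 0 0 0 0 0'
python3 steer.py '0 0 0 0 0 15 0;0 0 0 0 0 25 0;0 0 0 0 0 22 0;0 0 0 0 0 12 0;0 0 0 0 0 6 0'
python3 steer.py '0 0 0 0 0 4 0;0 0 0 0 0 3 0;0 0 0 0 0 0 0'
python3 steer.py '0 0 0 0 0 0 0'; python3 steer.py '0 0 0 0 0 0 0';python3 steer.py '0 0 0 0 0 0 0'
python3 steer.py '0 0 0 0 0 -15 0;0 0 0 0 0 -25 0;0 0 0 0 0 -25 0;0 0 0 0 0 -16 0;0 0 0 0 0 -6 0'
python3 steer.py '0 0 0 0 0 0 0;0 0 0 0 0 0 0;0 0 0 0 0 0 0' ) | bash f.sh
python3 - <<'E'
from h import *
im=r.grab_frame("top");cv2.imwrite("pics/g_top.png",im[:,:,::-1]);cv2.imwrite("pics/g_side.png",r.grab_frame("side")[:,:,::-1])
A=cv2.imread("pics/e_top.png").astype(int);B=im[:,:,::-1].astype(int)
d=np.abs(A-B).sum(2)>60
print("candle/oil change",d[200:240,190:232].sum(),d[130:180,190:225].sum(),"cup",d[140:200,230:275].sum())
E
```

```text
: [455.6, 235.2, 291.2]	F: [1.0, -0.3, -0.2]
: [454.1, 234.5, 287.4]	F: [0.3, -0.2, -0.8]
: [453.2, 233.9, 205.7]	F: [-0.4, -0.3, 0.8]
: [454.8, 234.8, 201.7]	F: [-1.3, -0.4, 1.4]
: [455.2, 235.0, 202.4]	F: [-1.4, -0.7, 1.3]
: [455.3, 235.0, 202.6]	F: [-0.4, -0.8, 1.1]
: [455.3, 235.0, 202.6]	F: [-0.8, 0.1, 1.5]
: [456.2, 235.5, 291.9]	F: [0.3, 0.0, -1.3]
: [454.3, 234.5, 287.6]	F: [0.6, 1.1, -0.8]
candle/oil change 1 0 cup 0
```

```bash
( python3 steer.py '0 0 0 0 0 -25 0;0 0 0 0 0 -30 0;0 0 0 0 0 -20 0;0 0 0 -20 0 0 0;0 0 0 -35 0 0 0'
python3 steer.py '0 0 0 -40 0 0 0;0 0 0 -40 0 0 0;0 0 0 -40 0 0 0;0 0 0 -40 0 0 0;0 0 0 -40 0 0 0'
python3 steer.py '0 0 0 -40 0 0 0;0 0 0 -40 0 0 0;0 0 0 -40 0 0 0;0 0 0 -40 0 0 0;0 0 0 -40 10 0 0'
python3 steer.py '0 0 0 -25 12 0 0;0 0 0 -10 7.5 0 0;0 0 0 0 0 0 0;0 0 0 0 0 0 0;0 0 0 0 0 0 0' ) | bash f.sh
python3 - <<'E'
from go import *
for n in("top","side"): cv2.imwrite(f"pics/m_{n}.png",r.grab_frame(n)[:,:,::-1])
p=r.sense();print(p["clock"]);p=p["eef_pos"]
T=cv2.imread("pics/m_top.png");g=cv2.cvtColor(T,cv2.COLOR_BGR2GRAY)
tip=p-[0,0,196.];print("tip pred",proj("top",tip+[0,0,16]).round(1),"mug rim",proj("top",[487,-255,91]).round(1))
print("glass?");A=cv2.imread("pics/top0.png").astype(int)
d=np.abs(A-T).sum(2)>75
for nm,(x0,x1,y0,y1) in dict(glass=(148,182,173,210),candle=(190,228,203,238),oil=(190,225,138,178),cup=(228,277,146,200),mill=(285,313,148,178),timer=(270,298,210,236)).items(): print(nm,d[y0:y1,x0:x1].sum(),end=' ')
print()
for v in range(160,206,2):print(v,''.join(f"{x:4d}" for x in g[v,326:376:2]))
E
python3 p2.py 484.5 -255 300
```

```text
: [455.4, 181.4, 364.4]	F: [0.7, -1.3, -1.2]
: [454.0, -21.9, 363.1]	F: [0.9, 0.3, -0.6]
: [463.0, -222.0, 363.1]	F: [1.7, 1.2, -0.7]
: [483.8, -253.9, 363.2]	F: [0.0, -0.4, -1.1]
12.6333
tip pred [[358.9 176.6]] mug rim [[351.1 180.2]]
glass?
glass 66 candle 505 oil 0 cup 791 mill 8 timer 224 
160   35  35  33  39  37  36  35  36  34  30  36  30  39  33  34  30  29  32  21  14   8  14  16  73  87
162   36  37  34  37  32  37  33  35  37  28  32  34  37  34  29  34  34  31  23  10  17   5  16  83  88
164   37  38  36  34  36  37  36  35  35  33  50  73 102  90  75  59  36  37  26  20  17  10  51  91  88
166   35  35  38  36  34  39  33  38  41 166 158 212 192 182 211 198 148  99 118 121 135  35  82  89  89
168   38  34  35  34  38  35  35  75 169 153  95  85  88  90  91 134 221 177 162 187 136  54  88  89  90
170   33  36  37  39  38  36  64 216 127  87  84  87  87  91 102 140 155 153 198 223 107  80  91  92  90
172   33  36  36  37  34  53 167 155 110 118 126 117 106 102 170 166 113 183 213 147  78  89  89  90  91
174   31  34  31  39  53 101 219 128 135 141 140 138 129 116 178 146 
[... 1086 characters left out ...]
196   22  20  19  23  23  30  73  88  89  89  86  94 103 105  80  89  88  90  89  89  88  89 115 231 240
198   37  16  20  18  19  17  19  26  42  49  50  39  26  17  49  87  90  91  91  89  88  94 196 239 240
200   30  16  13  20  16  19  21  19  25  21  24  16  23  33  75  91  91  90  89  90  88 111 230 241 240
202   15  25  23  22  18  13  18  16  16  17  23  20  30  44  89  88  90  89  89  90  91 189 239 240 240
204   20  14  23  21  13  20  16  25  20   8  21  29  31  75  87  90  88  93  92  92 106 228 240 241 239
t 12.63 pos [ 483.9 -253.8  363.8] F [-0.4  0.1 -0.9] grip 44.5 op 0.197
shift now axes [-1.23  0.5  60.79] turn [ 0.0013 -0.0006  0.0013] shift after turn [-1.19  0.58 60.79]
```

```bash
( python3 steer.py '0 0 0 -0.5 0 10 0;0 0 0 0 0 25 0;0 0 0 0 0 30 0;0 0 0 0 0 30 0;0 0 0 0 0 25 0'
python3 steer.py '0 0 0 0 0 20 0;0 0 0 0 0 10 0;0 0 0 0 0 5 0;0 0 0 0 0 0 0;0 0 0 0 0 0 0'
python3 steer.py '0 0 0 0 0 0 0'; python3 steer.py '0 0 0 0 0 0 0'
python3 steer.py '0 0 0 0 0 5 0'; python3 steer.py '0 0 0 0 0 0 0'; python3 steer.py '0 0 0 0 0 0 0'; python3 steer.py '0 0 0 0 0 0 0' ) | bash f.sh
```

```text
: [483.6, -254.5, 241.7]	F: [-0.2, -0.2, 0.2]
: [485.0, -255.7, 209.7]	F: [0.6, 0.1, -0.7]
: [485.2, -256.0, 210.2]	F: [0.7, -0.5, -1.2]
: [485.1, -256.0, 210.1]	F: [0.2, -0.4, -0.0]
: [485.4, -256.2, 205.5]	F: [0.1, -0.2, -0.3]
: [484.3, -255.6, 203.7]	F: [-0.8, -0.6, -0.8]
: [484.3, -255.6, 203.8]	F: [-0.1, 0.4, -0.2]
: [484.4, -255.7, 203.8]	F: [-0.1, 0.7, -0.1]
```

```bash
( python3 steer.py '0 0 0 0 0 3 0'; python3 steer.py '0 0 0 0 0 3 0'; python3 steer.py '0 0 0 0 0 0 0'; python3 steer.py '0 0 0 0 0 0 0'; python3 steer.py '0 0 0 0 0 0 0' ) | bash f.sh
```

```text
: [484.8, -255.8, 201.3]	F: [0.3, -0.6, 0.9]
: [484.7, -255.8, 198.0]	F: [-0.1, 0.3, 2.1]
: [484.5, -255.7, 197.5]	F: [0.3, -0.5, 1.5]
: [484.6, -255.8, 197.9]	F: [0.4, 0.6, 1.9]
: [484.7, -255.8, 198.0]	F: [-0.8, -0.5, 1.8]
```

```bash
( python3 steer.py '0 0 0 0 0 -15 0;0 0 0 0 0 -27 0;0 0 0 0 0 -27 0;0 0 0 0 0 -16 0;0 0 0 0 0 -6 0'
python3 steer.py '0 0 0 0 0 0 0;0 0 0 0 0 0 0;0 0 0 0 0 0 0'
python3 steer.py '0 0 0 0 0 15 0;0 0 0 0 0 27 0;0 0 0 0 0 24 0;0 0 0 0 0 12 0;0 0 0 0 0 6 0'
python3 steer.py '0 0 0 0 0 4 0;0 0 0 0 0 3 0;0 0 0 0 0 0 0'
python3 steer.py '0 0 0 0 0 0 0'; python3 steer.py '0 0 0 0 0 0 0';python3 steer.py '0 0 0 0 0 0 0'
python3 steer.py '0 0 0 0 0 -15 0;0 0 0 0 0 -27 0;0 0 0 0 0 -27 0;0 0 0 0 0 -16 0;0 0 0 0 0 -6 0'
python3 steer.py '0 0 0 0 0 0 0;0 0 0 0 0 0 0;0 0 0 0 0 0 0' ) | bash f.sh
```

```text
: [485.2, -256.2, 291.5]	F: [1.4, -0.3, -1.0]
: [483.6, -255.3, 287.3]	F: [-0.3, 0.5, -0.1]
: [482.6, -254.6, 201.3]	F: [-1.7, 0.1, 1.1]
: [484.3, -255.6, 197.8]	F: [-2.0, 1.7, 1.8]
: [484.7, -255.8, 198.5]	F: [-2.1, 1.6, 2.7]
: [484.8, -255.9, 198.7]	F: [-1.9, -0.6, 2.1]
: [484.8, -255.8, 198.6]	F: [-1.7, -0.1, 2.1]
: [485.7, -256.4, 292.1]	F: [0.1, -0.5, -0.6]
: [483.7, -255.3, 287.5]	F: [-0.2, -0.5, -1.8]
```

Both strokes in the mug are done, with presses of 2.6 N and 2.9 N. I'll lift clear and check the cup, glass and mug positions before returning the brush.

```bash
( python3 steer.py '0 0 0 0 0 -25 0;0 0 0 0 0 -30 0;0 0 0 0 0 -20 0;0 0 0 0 -15 0 0;0 0 0 0 -15 0 0' ) | bash f.sh
python3 - <<'E'
from h import *
T=r.grab_frame("top")[:,:,::-1];cv2.imwrite("pics/k_top.png",T)
G=cv2.cvtColor(np.ascontiguousarray(T),cv2.COLOR_BGR2GRAY)
for n,(x,y),D,h in (("cup",(253,168),115,122),("glass",(165.6,190),81,91),("mug",(352,180),80,91)):
    x0,y0=int(x)-32,int(y)-32;c=cv2.resize(G[y0:y0+64,x0:x0+64],None,fx=6,fy=6,interpolation=cv2.INTER_CUBIC)
    R=6*D/2*436/(1225-h)
    q=cv2.HoughCircles(c,cv2.HOUGH_GRADIENT_ALT,1,5,param1=120,param2=.2,minRadius=int(R*.93),maxRadius=int(R*1.05))
    for u,v,rr in ([] if q is None else q[0][:4]):
        uv=(x0+(u+.5)/6-.5,y0+(v+.5)/6-.5);print(n,np.round(uv,1),rr/R,onz("top",uv,h).round(1))
# divider at z=101: bright line rows in columns
for v in range(150,182):print(v,''.join(f"{x:4d}" for x in G[v,234:272:3]))
E
python3 p2.py 488.5 2 362
```

```text
: [454.4, -255.7, 363.6]	F: [-1.3, 0.7, -0.6]
cup [252.8 168.6] 1.0054704 [510.6   2.3 122. ]
glass [164.9 190.8] 0.98657393 [454.5 232.3  91. ]
glass [166.1 190.6] 0.9787459 [455.  229.3  91. ]
mug [351.4 181.4] 0.9779688 [ 483.9 -255.7   91. ]
150   33  48 203 129  90  82 146  87 142 164 231 122  35
151   36 119 219  93  83  83 133  92 154  99 192 208  34
152   37 197 157  83  83  82 148  98 153  88 129 226  61
153   42 218  98  82  82  87 151 100 159  97 132 195 128
154   84 175  84  80  83  86 134  98 182 106 124 165 205
155  158 129  87  81  83  94 106 101 184 112 104 153 227
156  222  96  95  82  97 114 114 120 121 119  99 162 216
157  237  82 110  89 111 123 137 139 124 127  96 155 198
158  232  83 124 105 120 143 155 149 135 125  97 153 152
159  206  88 125 111 132 156 154 154 149 137 111 150 102
160  168  85 114 121 154 159 157 155 158 151 132 143  92
161  125  88 119 149 163 153 156 159 164 173 183 172 100
162  119 108 151 191 190 178 185 165 161 180 193 188 103
163  149 128 168 201 198 186 192 165 154 147 130 103  88
164  157 123 145 160 151 117 133 152 156 149 129  96  92
[... 450 characters left out ...]
53 140
173  169 243 241 215 221 222 235 228 227 227 155 152 144
174  135 227 228 222 222 229 194 184 218 220 164 152 145
175  126 173 174 173 179 221 218 215 245 244 182 153 145
176  174 213 217 215 220 245 246 245 247 247 218 150 146
177  220 244 245 246 246 247 247 247 247 247 242 155 149
178  238 245 246 247 247 247 247 248 247 247 244 153 167
179  225 244 247 247 247 248 246 247 247 247 243 154 207
180  166 240 247 247 247 247 247 247 247 247 243 154 234
181  103 235 247 247 247 247 247 247 247 247 246 169 230
t 17.1 pos [ 451.4 -255.3  362.9] F [-3.1 -0.1 -1.1] grip 44.5 op 0.195
shift now axes [257.33  37.17  -1.99] turn [-0.0013 -0.0008  0.0002] shift after turn [257.34  37.12  -2.15]
```

The cup hasn't moved and its divider is still beyond the centre. I'll return above the wide side.

```bash
( python3 steer.py '0 0 0 20 0 0 0;0 0 0 37 0 0 0;0 0 0 40 0 0 0;0 0 0 40 0 0 0;0 0 0 40 0 0 0'
python3 steer.py '0 0 0 40 0 0 0;0 0 0 30 0 0 0;0 0 0 10 14 0 0;0 0 0 0 14 0 0;0 0 0 0 6 0 0'
python3 steer.py '0 0 0 0 0 0 0;0 0 0 0 0 0 0;0 0 0 0 0 0 0' ) | bash f.sh
python3 - <<'E'
from h import *
p=r.sense()["eef_pos"];S=r.grab_frame("side")[:,:,::-1];cv2.imwrite("pics/n_side.png",S)
print(p.round(1),[proj("side",p-[0,0,3+193.4-s]).round(1).tolist()[0] for s in(0,36,85,140)])
g=cv2.cvtColor(np.ascontiguousarray(S),cv2.COLOR_BGR2GRAY)
for v in (128,146,148,150,158,166,170,174,176,178,180):print(v,''.join(f"{x:4d}" for x in g[v,236:262]))
E
python3 p2.py 488.5 1 206
```

```text
: [453.6, -77.1, 362.5]	F: [1.4, -0.4, 0.0]
: [489.6, 2.1, 362.8]	F: [-0.7, 0.2, 0.3]
: [487.7, 0.7, 363.3]	F: [0.4, -0.4, -0.8]
[487.7   0.7 363.3] [[247.6, 178.8], [247.7, 167.3], [247.7, 151.1], [247.7, 132.4]]
128  159 166 186 162 155 157 158 163 149  51  36  38  42  39  79 159 157 149 152 157 153 149 150 157 157 151
146   41  35  38  40  35  41  44  38  38  40  45  85 106  44  35  32  36  31  39  39  38  36  31  33  37  29
148   37  40  38  39  43  41  43  40  34  34  47  88 112  37  36  40  37  35  36  25  37  35  37  30  29  37
150   40  37  35  42  34  41  42  34  38  39  37  82 111  40  29  37  28  34  29  37  32  38  35  34  36  23
158   40  36  32  36  36  68 141 107 117 173 223 252 255 212 237 203 217 154  81  33  27  32  28  28  28  28
166   52  59  48  54  50  86 166 183 150 161 177 188 140 175 204 222 150  67  75  94 134 156 149 161 174 113
170   60  53  52  50  54  60 137 219 159 196 177 178 188 196 182 230 169  95  84  47  46  46  43  47  49  49
174   58  58  58  57  56  67 124 184 198 154 193 182 183 207 196 185 164 121  85  44  53  51  49  53  53  53
176   47  59  53  56  53  59  75 126 138 182 178 190 182 169 163 214 207 139  71  51  53  49  56  50  48  50
178  135  51  50  50  62  59  53  60 101 158 187 123 143 177 141 127  80  49  48  57  50  52  51  48  53  55
180  255 177  50  41  42  57  74  64  65  63  88 100 105 102  74  72  72  72  63  63  48  45  45  43  49  48
t 18.23 pos [487.6   0.7 363.5] F [-0.3 -0.2 -1.3] grip 44.6 op 0.195
shift now axes [  0.3    0.75 154.52] turn [ 0.0006 -0.0001 -0.0012] shift after turn [  0.32   0.85 154.52]
```

```bash
( python3 steer.py '0 0 0 -1 0 15 0;0 0 0 0 0 30 0;0 0 0 0 0 30 0;0 0 0 0 0 30 0;0 0 0 0 0 25 0'
python3 steer.py '0 0 0 -1 0 15 0;0 0 0 0 0 9 0;0 0 0 0 0 4 0;0 0 0 0 -3 0 0;0 0 0 0 -4 0 0'
python3 steer.py '-.05 0 0 0 -6 0.2 0;-.05 0 0 0 -6 0.2 0;-.05 0 0 0 -6 0.2 0;-.05 0 0 0 -6 0.2 0;0 0 0 0 0 0 0'
python3 steer.py '0 0 0 0 0 0 0' ) | bash f.sh; python3 p1.py
```

```text
: [487.3, -0.2, 232.3]	F: [-0.2, -0.4, -1.2]
: [481.9, -0.8, 206.7]	F: [0.1, 0.4, 0.0]
: [455.2, -0.6, 203.7]	F: [-0.2, 0.0, -1.4]
: [457.5, -0.7, 204.4]	F: [0.7, 0.8, 0.1]
t 19.57 pos [457.5  -0.7 204.4] F [0.7 0.8 0.1] grip 44.5 op 0.192
shift now axes [ -2.83 -38.3  -66.04] turn [-0.1977  0.0312  0.0096] shift after turn [ -0.97 -24.56 -72.33]
[407.8  -3.4 258.6] [ 2.74146467 -0.0326705   1.57079633]
```

```bash
( python3 steer.py '-.049 .007 0 0 -6 0.2 0;-.049 .007 0 0 -6 0.2 0;-.049 .007 0 0 -6 0.2 0;-.049 .007 0 0 -6 0.2 0;0 0 0 0 0 0 0'
python3 steer.py '0 0 0 0 0 0 0' ) | bash f.sh; sed 's/G+80\*d)/np.array([440.4,-1.4,185.2]))/' p1.py > p3.py; python3 p3.py
```

```text
: [433.6, -0.6, 195.7]	F: [0.5, -0.6, -1.1]
: [435.8, -0.7, 196.8]	F: [1.2, 1.2, -0.8]
t 20.07 pos [435.8  -0.7 196.8] F [ 1.2  1.2 -0.8] grip 44.8 op 0.194
shift now axes [-1.01 -0.29  9.48] turn [-0.0027  0.0024  0.0094] shift after turn [-1.03 -0.31  9.47]
[407.8  -3.4 258.6] [ 2.74146467 -0.0326705   1.57079633]
```

```bash
( python3 steer.py '0 0 0 0 0 4 0'; python3 steer.py '0 0 0 0 0 3 0'; python3 steer.py '0 0 0 0 0 1 0'; python3 steer.py '0 0 0 0 0 0 0'; python3 steer.py '0 0 0 0 0 0 0'
python3 steer.py '0 0 0 0 0 0 0.25;0 0 0 0 0 0 0.3;0 0 0 0 0 0 0.35;0 0 0 0 0 0 0.5;0 0 0 0 0 0 0.7'
python3 steer.py '0 0 0 0 0 0 1;0 0 0 0 0 0 1;0 0 0 0 0 0 1;0 0 0 0 0 0 1;0 0 0 0 0 0 1'
python3 steer.py '0 0 0 0 0 -10 1;0 0 0 0 0 -15 1;0 0 0 0 0 -20 1;0 0 0 0 0 -20 1;0 0 0 0 0 -20 1'
python3 steer.py '0 0 0 0 0 -30 1;0 0 0 0 0 0 1;0 0 0 0 0 0 1' ) | bash f.sh
python3 - <<'E'
from h import *
for n in("side","top"): cv2.imwrite(f"pics/z_{n}.png",r.grab_frame(n)[:,:,::-1])
print({k:r.sense()[k] for k in("clock","opening","grasp_force")})
S=cv2.imread("pics/z_side.png",0)
for v in range(166,200,2):print(v,''.join(f"{x:4d}" for x in S[v,234:262]))
E
```

```text
: [438.3, -0.6, 193.7]	F: [0.1, -0.2, -0.1]
: [439.2, -0.4, 190.1]	F: [0.3, -0.3, 0.5]
: [439.5, -0.4, 188.8]	F: [1.6, -0.1, 1.1]
: [439.2, -0.4, 188.8]	F: [2.6, 0.3, -0.4]
: [438.8, -0.4, 188.9]	F: [2.4, -1.0, 0.4]
: [437.6, -0.4, 188.5]	F: [-0.8, -0.2, 0.4]
: [437.9, -0.4, 188.6]	F: [-0.3, 0.8, 0.0]
: [404.4, -2.8, 267.6]	F: [0.9, -0.5, -0.1]
: [393.9, -3.7, 296.1]	F: [-0.3, 0.3, 0.3]
{'clock': 22.0833, 'opening': 0.9998444186550631, 'grasp_force': 0.0}
166   50  56  58  56  52  61  62  50  48  55  66  69  84  94  83  81 103  82  57  59  78 102 129 153 154 162 168 117
168   52  48  53  53  50  52  49  46  45  51  48  46  45  50  49  50  47  46  49  47  45  46  47  44  48  44  45  50
170   55  54  60  53  57  53  49  67 175 255 112  49  46  51  49  54  49  53  45  53  49  52  46  48  50  51  50  45
172   55  54  55  55  57  52  51  85 166 169  72  49  50  42  48  55  49  46  56  46  49  51  51  52  54  48  47  49
174   53  51  54  55  52  55  43  51 104 142  58  37  50  53  53  55  49  56  48  51  49  46  46  49  46  52  46  51
176   40  43  51  57  61  52  43  31  34  38  27  36  4
[... 648 characters left out ...]
88  135 142 148 144 145 146 149 149  60  30  31  40  36  95 179 158 156 139  80  97 132 151 146 137 148 156 154 147
190  140 128 104 137 129  76  94 138  83  31  34  37  36  43 106 159 160 169 216 224 194 153 115  67 114 138  98 105
192  151 125 132 149 158 153 155 149 105  42  40  36  34  33  80 157 152 136  77  97 131 153 145 130 154 152 164 200
194  224 179 149 156 159 128 131 165 170  50  29  31  34  36 117 238 245 215 196 252 222 153 129 122 130 151 110 111
196  183 194 212 254 251 196 161 148 143  74  32  32  32  22  49 105 128 124  85 121 147 168 159 161 199 239 254 255
198  140 166 148 147 150 179 209 183 155 144 152 150 153 192 245 236 248 250 247 248 220 221 187 173 174 176 157 144
```

The brush stands back in its original pose (loop near (243,170)) and the hand is clear. One last check of the surroundings against the first pictures, then I hand in.

Run:
```python
from h import *
for n,B in (("top",dict(glass=(146,185,172,212),candle=(192,228,204,238),oil=(190,225,138,178),cup=(228,277,146,182),mill=(285,313,148,178),timer=(272,298,210,236),mug=(318,372,162,204))),("side",dict(mug=(305,355,200,250),timer=(254,282,230,262),mill=(278,304,172,232),cup=(229,272,178,232)))):
    A=cv2.GaussianBlur(cv2.imread(f"pics/{n}0.png",0),(3,3),0).astype(np.float32);C=cv2.GaussianBlur(cv2.imread(f"pics/z_{n}.png",0),(3,3),0).astype(np.float32)
    for k,(a,b,c,d) in B.items():
        x,y=A[c:d,a:b],C[c:d,a:b];s,resp=cv2.phaseCorrelate(x,y,cv2.createHanningWindow((b-a,d-c),cv2.CV_32F))
        print(n,k,"meandiff",round(float(np.abs(x-y).mean()),1),"shift px",np.round(s,2),round(resp,2))
```

```text
top glass meandiff 6.6 shift px [0.03 0.07] 0.87
top candle meandiff 9.5 shift px [-0.07 -0.07] 0.89
top oil meandiff 4.1 shift px [-0.01  0.1 ] 0.9
top cup meandiff 12.8 shift px [-0.09  0.53] 0.88
top mill meandiff 3.9 shift px [ 0.   -0.18] 0.89
top timer meandiff 10.3 shift px [0.44 0.58] 0.97
top mug meandiff 5.5 shift px [0.05 0.52] 0.86
side mug meandiff 0.8 shift px [0.06 0.03] 0.84
side timer meandiff 1.4 shift px [-0.04 -0.07] 0.91
side mill meandiff 1.5 shift px [0.41 0.04] 1.23
side cup meandiff 30.2 shift px [-0.   -0.33] 0.39
```

```bash
python3 -c "
from rig import r
print(r.sign_off())"
```

```text
the job is handed in; nothing more can be done
None
```

The glass and then the mug each got two scrub strokes, pressing about 2–3 N where I read the force, and the brush stands back in the wide side of the cup, released, bristles down; nothing around it had visibly moved, and I handed in at about 22 s (no verdict was shown).

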